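# Lock the washed grinding cup onto the grinder

## Robot

A 7-joint arm with a two-finger parallel gripper is mounted at the origin on the work surface. World frame = base frame: x ahead of the robot, y to its left, z up, the work surface at z = 0. Lengths are in m, angles in rad, forces in N, time in s.
With the tool pointing down it reaches from about 0.425 to 0.95 m from the base axis. Payload 16.7 kg.
Tool frame: the origin (TCP) lies between the finger pads; the fingertips stand 19 mm ahead of it and the grasp point (between the pads) is the TCP; y points along the fingers, z is the direction in which the jaws open and shut, and the axes are right-handed (so a half turn about y gives the same grasp; the last joint's range is limited). The gripper opens to 94 mm and grips with 3 to 60 N. Pads are 16 mm wide; open, the fingers measure 119 mm over their backs; the gripper's body (75 mm by 177 mm) begins 78 mm behind the grasp point.
Start: joints at [-1.361, 0.426, 0.074, 1.606, -0.034, 1.111, -0.067], TCP at [0.238, 0.632, 0.224] pointing down, gripper open.
Joint ranges: [-2.85, 2.85], [-0.5, 2.14], [-1.23, 1.37], [0.21, 2.46], [-1.02, 4.16], [0.16, 2.05], [-2.73, 2.73]. Speed limits (rad/s): [1.89, 1.89, 2.39, 2.39, 3.01, 3.01, 3.01].

## Interface

Orientations are given as [roll, pitch, yaw] about the fixed x, y, z axes, in that order (R = Rz(yaw) Ry(pitch) Rx(roll)).
In Python, from workcell import env, eyes, order gives the robot as it stands.
- The arm moves only by the shell command python3 -m inch 'ROWS' [OPENING]. ROWS is JSON, a list of rows, each an object of numbers: "x", "y", "z": the shift along the tool's x, y, z in mm; "ax", "ay", "az": the turn, a rotation vector about the tool's x, y, z in degrees. In form: [{"x": .., "y": .., "z": .., "ax": .., "ay": .., "az": ..}, ...]. A call has 1 to 5 rows; each row is the pose to reach, as a shift and turn from the pose commanded when the call began, along the tool's axes at that moment; what a row does not reach only later rows make up. A row lasts 1/8 s, in which the tool goes at most 62.5 mm and 10.7 degrees, less where a joint would pass 70% of its speed; a pose out of reach is approached as far as the arm can. A call with a gripper value outside its range is refused whole. OPENING is the opening, from -1 (shut) to 1 (fully open), set as the call begins (- or left out, the last holds). The fingers move at their own pace and stop on an object; the grip force is fixed at half the most. Time passes only in rows, so rows that repeat a pose let the fingers close. It gives the time, the measured TCP pose, the force and the opening at its end, in the units of the state.
- env.state(): the state, without advancing time (a new reading comes with each control period).
- eyes.snapshot(name): name is "scene" or "top" or "wrist"; returns a dict with "img" (384x512x3 uint8, red, green, blue), "fx", "fy", "cx", "cy" (pixels), "rvec" (rotation vector, rad) and "tvec" (3), from world to camera coordinates, as OpenCV has them; the wrist camera has in their place "hand_eye" (4x4, takes a point from camera to tool coordinates, whose origin is the TCP and whose axes are the tool frame's). Camera axes: x right, y down, z forward; pixel columns grow to the right and rows downward; lengths in m; the calibration is good to about 2 mm. The wrist camera is an equidistant fisheye: a pixel r from the principal point sees the ray r / f radians off the axis. A picture is of the moment at which its call begins: read the wrist's pose just before it. There is no depth.
- order.hand_in(): hands the job in, once; it reports no verdict.
The state is a dict: "clock": time; "joint_positions": joint angles; "joint_velocities": joint speeds; "effort": joint torques, N m; "tcp_pos": TCP position; "eef_rot": TCP orientation; "wrist_force": force on the tool from outside, world axes, zero at the start; "moment": the same for the moment, N m; "opening": finger opening in m.
Only numpy, scipy, OpenCV 4.12 (cv2) and the standard library are available. Lean on these libraries where they do the work, as an engineer would, in place of code of your own. Each camera call takes 0.05 s, during which the arm holds its last target. There are 200 camera calls.

## Task

The small steel grinding cup has been washed and lies on its side in the draining rack. Stand it upright on the worktop and let go of it, then take it afresh, set it on the maroon grinder base with its white lugs in the collar's openings (white dots), press it down against the sprung seat and turn it clockwise about a quarter turn until the lugs reach the red dots and it clicks up into its lock. Don't press or twist it hard against its stops, let go when it is locked, and leave everything else where it stands.

Things in the scene. Friction and masses are not known exactly. Their poses are not given: they have to be found in the camera images.
- cup: steel grinding cup with a black lid, 0.3 kg, 122 mm tall, 62 mm in diameter from 30 mm up to the top. Below: a black ring 60 mm in diameter (9 to 30 mm up) and a foot 55 mm in diameter. Origin: centre of its underside, z along its axis to the lid. It starts lying level in the rack's middle trough, axis 47 mm above the worktop, foot towards the rack's +y, lid towards -y
- cup_lug0 (a point): one of three equal white lugs on the cup's black ring, at 30 degrees from the cup's x axis (towards its y): a block 12 mm wide, 10 to 16 mm above the underside, reaching 39 mm from the cup's axis. The point is on its top face, 36 mm from the axis. Any lug may go into any opening
- cup_lug1 (a point): the same on the lug at 150 degrees
- cup_lug2 (a point): the same on the lug at 270 degrees, which points down at the start
- grinder: motor base, fixed: round maroon body 128 mm across, 142 mm high, with a grey bayonet collar (102 mm outside) on top and a black button on its -x side. Origin: centre of its underside, z up along the collar's axis. The collar's inward ledge leaves a round hole 66 mm wide; the channel under it is 84 mm wide. Three openings break the ledge, at 0, 120 and 240 degrees from x towards y
- grinder_gap0 (a point): middle of the opening at 0 degrees, 36 mm from the collar's axis, at the ledge's underside, 134 mm above the worktop. Each opening is 32 degrees wide, with a white dot on the rim. With the lugs in the openings the cup's underside stands on the seat at 122 mm; with lugs on top of the ledge it is at 132 mm
- grinder_lock0 (a point): middle of the lock pocket at -80 degrees, 36 mm from the axis, 134 mm above the worktop. From each opening a lug runs 80 degrees clockwise (seen from above) under the ledge to such a pocket (red dot on the rim), 3 mm higher, with a hard stop; grip and turn gently against it. There the spring lifts the cup to 121 mm: it can be neither lifted nor turned back
- seat_top (a point): middle of the top of the sprung seat in the collar, 48 mm across, 122 mm above the worktop at rest; it sinks up to 8 mm. It takes 7 N to start and 0.9 N more per mm (the cup's weight helps). The lugs clear the ledge, and the cup can be turned, while it is pressed 4 to 8 mm down
- rack: draining rack, fixed: white tray 290 (x) by 245 (y) mm, rim 14 mm high, with six 8 mm steel wires along y at x = -110, -66, -22, 22, 66, 110 mm, their tops 24 mm above the worktop. Origin: centre of its underside. The cup lies on the two middle wires. The worktop between rack and grinder is clear
- tall_cup: bystander: the grinder's other cup, clear, 178 mm tall, 62 mm in diameter, with the same black ring, lugs and lid, standing; origin at the centre of its underside
- teapot: bystander: white porcelain teapot with a red band, 125 mm across, 135 mm tall; origin under its centre
- sugar_pot: bystander: white porcelain sugar pot with two ears, 80 mm across, 92 mm tall; origin under its centre
- milk_pot: bystander: small white porcelain milk pot with a spout, 72 mm across, 86 mm tall; origin under its centre
- tea_cup: bystander: cream mug, 80 mm across, 75 mm tall; origin under its centre
- spice_jar: bystander: amber glass jar with a red lid, 56 mm across, 95 mm tall; origin under its centre
- spice_box: bystander: wooden box with a blue drawer front, 130 x 165 mm, 85 mm tall; origin under its centre
- spoon: bystander: steel spoon 130 mm long lying in the rack's trough at x = 88 mm; origin on it
Not all that is in view belongs to the job. Leave any pink or yellow look-alike of the cup alone.

How it is judged:
By the outcome, as a careful person would: the job done as asked, in the order asked, and still so for the second after the job is handed in, with the robot touching nothing.
It also fails if it takes over 58 s, if anything falls off the work surface, if the arm or the gripper's body presses on something with over 40 N, if the wrist force passes 120 N, or if a joint passes its speed limit or range.

## Working session

There is one attempt and no reset: what is moved stays moved. The work goes in short steps, Python scripts to look and compute and a shell command to move; the robot and the scene stay as the last step left them, time stands still between calls to the robot, and variables do not carry over. Pictures are saved under pics/ and viewed, about 8 in all and at most 12, crops included, and the job is handed in when it is done.

```bash
ls; mkdir -p pics
cat > h.py <<'E'
import numpy as np, cv2
from scipy.spatial.transform import Rotation as R
from workcell import env, eyes, order
def snap(n,f):
    s=env.state(); d=eyes.snapshot(n); cv2.imwrite('pics/'+f,cv2.cvtColor(d['img'],cv2.COLOR_RGB2BGR)); np.save('pics/'+f[:-4]+'.npy',dict(d=d,s=s),allow_pickle=True); return s,d
def load(f):
    o=np.load('pics/'+f+'.npy',allow_pickle=True).item(); return o['s'],o['d']
def ray(d,u,v,s=None):
    x=(u-d['cx'])/d['fx']; y=(v-d['cy'])/d['fy']
    if 'hand_eye' in d:
        r=np.hypot(x,y); k=np.sin(r)/max(r,1e-9); c=np.array([x*k,y*k,np.cos(r)])
        T=np.array(d['hand_eye']); Rt=R.from_euler('xyz',s['eef_rot']).as_matrix()
        return Rt@T[:3,3]+np.array(s['tcp_pos']), Rt@T[:3,:3]@c
    M=R.from_rotvec(np.array(d['rvec']).ravel()).as_matrix()
    return -M.T@np.array(d['tvec']).ravel(), M.T@np.array([x,y,1])
def onz(d,u,v,z,s=None):
    o,r=ray(d,u,v,s); return o+r*(z-o[2])/r[2]
def st():
    s=env.state(); Rt=R.from_euler('xyz',s['eef_rot']).as_matrix()
    print('t',s['clock'],'tcp',np.round(s['tcp_pos'],4),'rot',np.round(s['eef_rot'],3),'F',np.round(s['wrist_force'],1),'M',np.round(s['moment'],2),'op',s['opening'],'\nq',np.round(s['joint_positions'],2)); print(np.round(Rt,3)); return s,Rt
E
python3 - <<'E'
from h import *
st(); snap('scene','s0.png'); snap('top','t0.png')
a=cv2.imread('pics/s0.png');b=cv2.imread('pics/t0.png')
print(eyes.snapshot('wrist')['hand_eye'])
E
```

```text
pics
t 0.0 tcp [0.2375 0.6314 0.2238] rot [-1.572 -0.    -0.36 ] F [-0.1 -0.6  0.2] M [0.03 0.01 0.02] op 0.09329464235994249 
q [-1.36  0.43  0.07  1.61 -0.03  1.11 -0.07]
[[ 0.936 -0.     0.352]
 [-0.352 -0.001  0.936]
 [ 0.    -1.    -0.001]]
[[ 1.36836032e-03  9.70201295e-01  2.42296461e-01 -7.06801401e-02]
 [-2.95565182e-04 -2.42296285e-01  9.70202259e-01 -1.60519342e-01]
 [ 9.99999020e-01 -1.39920067e-03 -4.47908996e-05  5.64841712e-04]
 [ 0.00000000e+00  0.00000000e+00  0.00000000e+00  1.00000000e+00]]
```

View pics/s0.png

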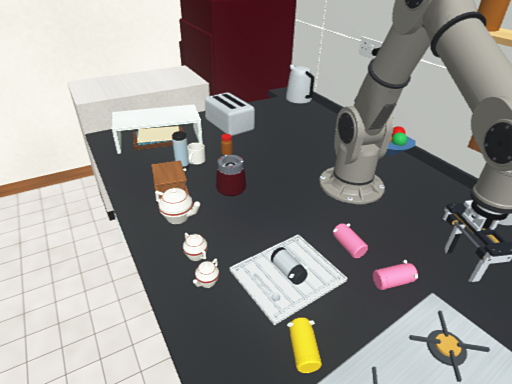

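View pics/t0.png

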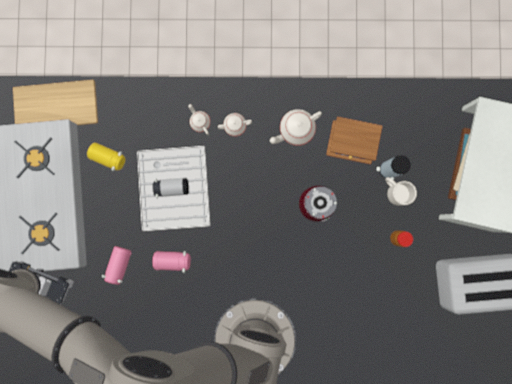

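Scene and top views: the cup lies in the rack at top pixel ~(171,187), the grinder is at ~(319,203) and the robot base at ~(256,340). I'll measure from enlarged crops.

Run:
```python
from h import *
s,d=load('t0'); im=cv2.imread('pics/t0.png')
a=cv2.resize(im[140:240,125:225],(400,400),interpolation=cv2.INTER_CUBIC); b=cv2.resize(im[165:240,280:355],(400,400),interpolation=cv2.INTER_CUBIC)
cv2.imwrite('pics/c1.png',np.hstack([a,b]))
for p,z in [((171,187),.047),((319,203),.142),((157,187),.047),((187,187),.047)]: print(p,np.round(onz(d,*p,z),4))
# rack mask: bright low-sat in region
h=cv2.cvtColor(im,cv2.COLOR_BGR2HSV); m=((h[...,2]>120)&(h[...,1]<50)).astype(np.uint8); m2=np.zeros_like(m); m2[140:240,128:222]=m[140:240,128:222]
pts=np.argwhere(m2)[:,::-1].astype(np.float32); (c,wh,an)=cv2.minAreaRect(pts); bx=cv2.boxPoints((c,wh,an)); print(c,wh,an,[np.round(onz(d,*p,.014),3)[:2].tolist() for p in bx], onz(d,*c,.014))
o,r=ray(d,256,192);print('cam',o,r)
# maroon mask
m=((h[...,1]>120)&(h[...,2]>30)&((h[...,0]>165)|(h[...,0]<6))).astype(np.uint8); m[:, :280]=0;m[:,355:]=0;m[:160]=0;m[245:]=0
print('maroon',cv2.boundingRect(m))
# projection of cup from scene
s,d=load('s0'); 
for p,z in [((289,264),.047),((231,160),.142)]: print('scene',np.round(onz(d,*p,z),3))
```

```text
(171, 187) [0.5396 0.301  0.047 ]
(319, 203) [ 0.4841 -0.2099  0.142 ]
(157, 187) [0.5391 0.3507 0.047 ]
(187, 187) [0.5401 0.2443 0.047 ]
(172.67457580566406, 187.72674560546875) (81.81006622314453, 69.45238494873047) 86.09950256347656 [[0.678, 0.44], [0.697, 0.188], [0.402, 0.164], [0.383, 0.413]] [0.53933127 0.30104206 0.014     ]
cam [ 0.4211866  -0.01086473  1.72110273] [ 0.06165483  0.00651426 -0.99810919]
maroon (299, 186, 25, 35)
scene [0.535 0.298 0.047]
scene [ 0.482 -0.219  0.142]
```

View pics/c1.png

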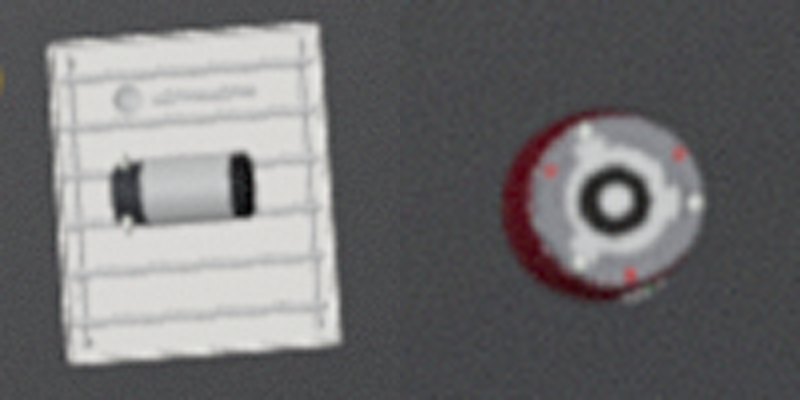

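The crop shows the foot and ring to the left (+y) and the lid to the right (-y). The rack is yawed about 4.6°. The grinder's white dots are at crop (695,203), (585,132) and (583,262), so one opening faces about -y. Next I plan the approach with the tool pre-tilted.

```bash
cat >> h.py <<'E'
def Rt_(yawz,tilt):   # jaw axis at world yaw yawz (deg), tool down, then tilted about the jaw axis
    a=np.radians(yawz); z=np.array([np.cos(a),np.sin(a),0]); y=np.array([0,0,-1.]); R0=np.c_[np.cross(y,z),y,z]
    return R.from_rotvec(np.radians(tilt)*z).as_matrix()@R0
def plan(p,Rg,n=None,mm=220,deg=42):
    s,Rc=st(); p0=np.array(s['tcp_pos']); rv=R.from_matrix(Rc.T@Rg).as_rotvec(); D=np.array(p)-p0
    n=n or int(max(np.ceil(np.linalg.norm(D)*1000/mm),np.ceil(np.degrees(np.linalg.norm(rv))/deg),1))
    for i in range(n):
        Ri=Rc@R.from_rotvec(rv*i/n).as_matrix()
        print('step',i+1,'/',n,'xyz',np.round(Ri.T@D/n*1000,1),'a',np.round(np.degrees(rv/n),2),'of |',round(np.linalg.norm(D)/n*1000),round(np.degrees(np.linalg.norm(rv))/n,1))
E
python3 - <<'E'
from h import *
s,d=load('t0')
w=[(280+(x-400)/5.3333-.4,165+y/5.3333-.4) for x,y in [(695,203),(585,132),(583,262)]]
P=np.array([onz(d,*p,.142)[:2] for p in w]); c=P.mean(0); print('collar',c,[np.degrees(np.arctan2(*(q-c)[::-1])).round(1) for q in P],np.linalg.norm(P-c,axis=1).round(4))
plan([.540,.300,.20],Rt_(4.6,35))
E
```

```text
collar [ 0.48779403 -0.21665181] [np.float64(-92.6), np.float64(28.4), np.float64(149.2)] [0.046  0.0472 0.0459]
t 0.15 tcp [0.2376 0.6315 0.224 ] rot [-1.572 -0.    -0.36 ] F [-0.3 -0.3 -0.1] M [0.01 0.05 0.01] op 0.09414822179468017 
q [-1.36  0.43  0.07  1.61 -0.03  1.11 -0.07]
[[ 0.936 -0.     0.352]
 [-0.352 -0.001  0.936]
 [ 0.    -1.    -0.001]]
step 1 / 3 xyz [133.3   8.1 -67.9] a [ 6.6  20.89 10.39] of | 150 24.2
step 2 / 3 xyz [147.3 -22.6 -15.2] a [ 6.6  20.89 10.39] of | 150 24.2
step 3 / 3 xyz [136.  -47.2  41.3] a [ 6.6  20.89 10.39] of | 150 24.2
```

```bash
A='python3 -m inch'
python3 -m inch '[{"x":45,"y":0,"z":-23,"ax":2.2,"ay":7,"az":3.5},{"x":90,"y":0,"z":-45,"ax":4.4,"ay":14,"az":7},{"x":133,"y":8,"z":-68,"ax":6.6,"ay":20.9,"az":10.4},{"x":133,"y":8,"z":-68,"ax":6.6,"ay":20.9,"az":10.4}]' 1
python3 -m inch '[{"x":49,"y":-8,"z":-5,"ax":2.2,"ay":7,"az":3.5},{"x":98,"y":-15,"z":-10,"ax":4.4,"ay":14,"az":7},{"x":147,"y":-23,"z":-15,"ax":6.6,"ay":20.9,"az":10.4},{"x":147,"y":-23,"z":-15,"ax":6.6,"ay":20.9,"az":10.4}]'
python3 -m inch '[{"x":45,"y":-16,"z":14,"ax":2.2,"ay":7,"az":3.5},{"x":90,"y":-32,"z":28,"ax":4.4,"ay":14,"az":7},{"x":136,"y":-47,"z":41,"ax":6.6,"ay":20.9,"az":10.4},{"x":136,"y":-47,"z":41,"ax":6.6,"ay":20.9,"az":10.4}]'
python3 - <<'E'
from h import *
plan([.540,.300,.047],Rt_(4.6,35))
snap('wrist','w1.png')
E
```

```text
clock: 0.65
tcp_pos: [0.3422, 0.5167, 0.216]
eef_rot: [-1.491, 0.197, -0.728]
wrist_force: [-1.3, 0.2, -0.4]
opening: 0.0942
clock: 1.15
tcp_pos: [0.4418, 0.4071, 0.2082]
eef_rot: [-1.485, 0.411, -1.091]
wrist_force: [-0.1, 0.3, 0.1]
opening: 0.094
clock: 1.65
tcp_pos: [0.5411, 0.2973, 0.1994]
eef_rot: [-1.573, 0.611, -1.498]
wrist_force: [0.7, 0.3, 0.5]
opening: 0.0941
t 1.65 tcp [0.5411 0.2973 0.1994] rot [-1.573  0.611 -1.498] F [0.7 0.3 0.5] M [-0.55  0.05 -0.05] op 0.09407333282517423 
q [-0.51  0.35  0.26  1.95 -0.9   0.95  0.39]
[[ 0.06  -0.044  0.997]
 [-0.817  0.572  0.074]
 [-0.573 -0.819 -0.002]]
step 1 / 1 xyz [ 85.1 126.5  -0.7] a [-0.13 -0.35  0.02] of | 152 0.4
```

View pics/w1.png

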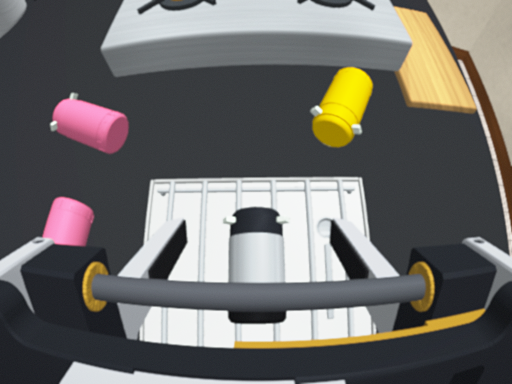

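The wrist view has the cup centred between the fingers (~(257,265)), with the ring and lugs at the top (~(255,220)) and the lid at the bottom (~(257,315)). Going down and gripping.

```bash
python3 -m inch '[{"x":28,"y":42},{"x":57,"y":84},{"x":78,"y":115},{"x":85,"y":126.5},{"x":85,"y":126.5}]'
python3 -m inch '[{"x":0},{"x":0},{"x":0},{"x":0},{"x":0}]' -1
python3 -c "
from h import *
st()"
```

```text
t 1.7 tcp [0.5397 0.2997 0.1998] rot [-1.572  0.611 -1.493] F [-1.   0.4  0.6] M [-0.54  0.01  0.01] op 0.09398510418861276 
q [-0.51  0.35  0.26  1.95 -0.9   0.95  0.39]
[[ 0.064 -0.046  0.997]
 [-0.817  0.572  0.079]
 [-0.574 -0.819 -0.001]]validation failed for argument at $[0]...
validation failed for argument at $[0]...
```

```bash
python3 -m inch '[{"x":28,"y":42,"z":0,"ax":0,"ay":0,"az":0},{"x":57,"y":84,"z":0,"ax":0,"ay":0,"az":0},{"x":78,"y":115,"z":0,"ax":0,"ay":0,"az":0},{"x":86,"y":127,"z":0,"ax":0,"ay":0,"az":0},{"x":86,"y":127,"z":0,"ax":0,"ay":0,"az":0}]'
python3 -m inch '[{"x":0,"y":0,"z":0,"ax":0,"ay":0,"az":0},{"x":0,"y":0,"z":0,"ax":0,"ay":0,"az":0},{"x":0,"y":0,"z":0,"ax":0,"ay":0,"az":0},{"x":0,"y":0,"z":0,"ax":0,"ay":0,"az":0},{"x":0,"y":0,"z":0,"ax":0,"ay":0,"az":0}]' -1
python3 -c "
from h import *
st()"
```

```text
clock: 2.33
tcp_pos: [0.5377, 0.3047, 0.0466]
eef_rot: [-1.573, 0.613, -1.489]
wrist_force: [1.4, 0.8, 1.0]
opening: 0.0938
clock: 2.95
tcp_pos: [0.5386, 0.3033, 0.0476]
eef_rot: [-1.571, 0.613, -1.491]
wrist_force: [-3.4, -1.6, 6.2]
opening: 0.0614
t 2.95 tcp [0.5386 0.3033 0.0476] rot [-1.571  0.613 -1.491] F [-3.4 -1.6  6.2] M [-0.09  0.75  0.61] op 0.061357475341536315 
q [-0.26  0.57 -0.05  2.01 -1.01  0.69  0.63]
[[ 0.066 -0.047  0.997]
 [-0.816  0.573  0.08 ]
 [-0.575 -0.818 -0.001]]
```

```bash
python3 -m inch '[{"x":-18,"y":-25,"z":0,"ax":0,"ay":0,"az":0},{"x":-40,"y":-55,"z":0,"ax":0,"ay":0,"az":0},{"x":-65,"y":-90,"z":0,"ax":0,"ay":0,"az":0},{"x":-83,"y":-117,"z":0,"ax":0,"ay":0,"az":0},{"x":-83,"y":-117,"z":0,"ax":0,"ay":0,"az":0}]'
python3 -c "
from h import *
plan([.53,.04,.15],Rt_(4.6,-55),n=3)"
```

```text
clock: 3.58
tcp_pos: [0.54, 0.3039, 0.1929]
eef_rot: [-1.566, 0.613, -1.488]
wrist_force: [0.1, -0.1, -2.7]
opening: 0.0615
t 3.575 tcp [0.54   0.3039 0.1929] rot [-1.566  0.613 -1.488] F [ 0.1 -0.1 -2.7] M [-1.05  0.02  0.02] op 0.06150286100164337 
q [-0.33  0.35  0.04  1.95 -0.83  0.88  0.34]
[[ 0.067 -0.043  0.997]
 [-0.815  0.573  0.08 ]
 [-0.575 -0.818  0.004]]
step 1 / 3 xyz [ 79.7 -38.6 -10.4] a [-8.000e-02 -3.000e-02 -3.003e+01] of | 89 30.0
step 2 / 3 xyz [ 88.3   6.5 -10.4] a [-8.000e-02 -3.000e-02 -3.003e+01] of | 89 30.0
step 3 / 3 xyz [ 73.2  49.9 -10.4] a [-8.000e-02 -3.000e-02 -3.003e+01] of | 89 30.0
```

```bash
python3 -m inch '[{"x":20,"y":-10,"z":-3,"ax":0,"ay":0,"az":-7.5},{"x":40,"y":-20,"z":-5,"ax":0,"ay":0,"az":-15},{"x":60,"y":-29,"z":-8,"ax":0,"ay":0,"az":-22.5},{"x":80,"y":-39,"z":-10,"ax":0,"ay":0,"az":-30},{"x":80,"y":-39,"z":-10,"ax":0,"ay":0,"az":-30}]'
python3 -m inch '[{"x":22,"y":2,"z":-3,"ax":0,"ay":0,"az":-7.5},{"x":44,"y":4,"z":-5,"ax":0,"ay":0,"az":-15},{"x":66,"y":5,"z":-8,"ax":0,"ay":0,"az":-22.5},{"x":88,"y":6,"z":-10,"ax":0,"ay":0,"az":-30},{"x":88,"y":6,"z":-10,"ax":0,"ay":0,"az":-30}]'
python3 -m inch '[{"x":18,"y":12,"z":-3,"ax":0,"ay":0,"az":-7.5},{"x":36,"y":25,"z":-5,"ax":0,"ay":0,"az":-15},{"x":54,"y":37,"z":-8,"ax":0,"ay":0,"az":-22.5},{"x":73,"y":50,"z":-10,"ax":0,"ay":0,"az":-30},{"x":73,"y":50,"z":-10,"ax":0,"ay":0,"az":-30}]'
python3 - <<'E'
from h import *
plan([.53,.04,.09],Rt_(4.6,-55))
s,d=snap('scene','s1.png'); im=cv2.imread('pics/s1.png'); M=d
p,_=cv2.projectPoints(np.array([[.53,.04,.12]]),d['rvec'],d['tvec'],np.array([[d['fx'],0,d['cx']],[0,d['fy'],d['cy']],[0,0,1]]),None); u,v=p.ravel().astype(int); print(u,v)
cv2.imwrite('pics/s1c.png',cv2.resize(im[max(0,v-75):v+75,max(0,u-75):u+75],(600,600),interpolation=cv2.INTER_CUBIC))
E
```

```text
clock: 4.2
tcp_pos: [0.5349, 0.2166, 0.1752]
eef_rot: [-1.573, 0.088, -1.488]
wrist_force: [-0.3, 0.4, -3.3]
opening: 0.0613
clock: 4.82
tcp_pos: [0.5315, 0.1284, 0.1606]
eef_rot: [-1.577, -0.434, -1.487]
wrist_force: [-0.1, 0.1, -3.5]
opening: 0.0614
clock: 5.45
tcp_pos: [0.5286, 0.0395, 0.146]
eef_rot: [-1.581, -0.957, -1.485]
wrist_force: [0.2, 0.5, -3.2]
opening: 0.0616
t 5.45 tcp [0.5286 0.0395 0.146 ] rot [-1.581 -0.957 -1.485] F [ 0.2  0.5 -3.2] M [ 1.35  0.18 -0.02] op 0.061564019297809414 
q [-1.03  0.65  0.48  1.95  0.57  1.2  -0.86]
[[ 0.05   0.06   0.997]
 [-0.574 -0.815  0.078]
 [ 0.817 -0.576 -0.006]]
step 1 / 1 xyz [-46.   31.9   1.8] a [ 0.3   0.19 -0.19] of | 56 0.4
251 201
```

View pics/s1c.png

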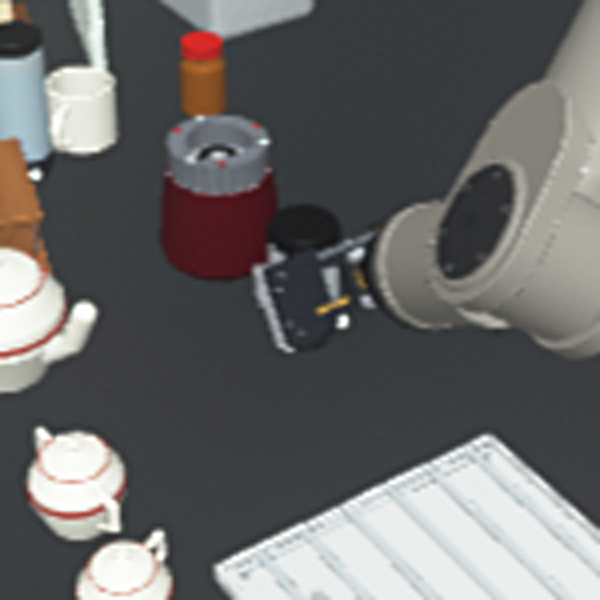

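The crop shows the cup held upright, lid up at ~(305,225), clear of everything. Lowering it to contact.

```bash
python3 -m inch '[{"x":-18,"y":13,"z":0.1,"ax":0.3,"ay":0.2,"az":-0.2},{"x":-36,"y":25,"z":0.3,"ax":0.3,"ay":0.2,"az":-0.2},{"x":-50,"y":35.5,"z":0.4,"ax":0.3,"ay":0.2,"az":-0.2},{"x":-58,"y":41,"z":0.4,"ax":0.3,"ay":0.2,"az":-0.2},{"x":-58,"y":41,"z":0.4,"ax":0.3,"ay":0.2,"az":-0.2}]'
for i in 1 2 3; do python3 -m inch '[{"x":-1.6,"y":1.2,"z":0,"ax":0,"ay":0,"az":0},{"x":-1.6,"y":1.2,"z":0,"ax":0,"ay":0,"az":0}]' ; done
```

```text
clock: 6.12
tcp_pos: [0.5303, 0.0394, 0.0769]
eef_rot: [-1.562, -0.963, -1.496]
wrist_force: [-0.0, 0.0, -2.1]
opening: 0.0618
clock: 6.38
tcp_pos: [0.5305, 0.0396, 0.0755]
eef_rot: [-1.56, -0.962, -1.498]
wrist_force: [0.8, 0.2, -2.1]
opening: 0.0614
clock: 6.62
tcp_pos: [0.5304, 0.0395, 0.0733]
eef_rot: [-1.561, -0.962, -1.497]
wrist_force: [0.7, 0.1, -3.6]
opening: 0.0615
clock: 6.88
tcp_pos: [0.5304, 0.0394, 0.0712]
eef_rot: [-1.561, -0.962, -1.497]
wrist_force: [-0.1, -1.3, -2.5]
opening: 0.0611
```

```bash
for i in 1 2 3 4 5; do python3 -m inch '[{"x":-1.6,"y":1.2,"z":0,"ax":0,"ay":0,"az":0},{"x":-1.6,"y":1.2,"z":0,"ax":0,"ay":0,"az":0}]' |egrep 'tcp|wrist|clock'; done
```

```text
clock: 7.12
tcp_pos: [0.5304, 0.0393, 0.0691]
wrist_force: [-0.2, -1.3, -1.8]
clock: 7.38
tcp_pos: [0.5305, 0.0392, 0.0671]
wrist_force: [-0.7, 0.5, -3.2]
clock: 7.62
tcp_pos: [0.5305, 0.0392, 0.0651]
wrist_force: [0.5, 0.1, -2.6]
clock: 7.88
tcp_pos: [0.5305, 0.0391, 0.0632]
wrist_force: [0.2, 0.2, -3.0]
clock: 8.12
tcp_pos: [0.5305, 0.039, 0.0612]
wrist_force: [0.5, -0.2, -3.5]
```

```bash
for i in 1 2 3; do python3 -m inch '[{"x":-1.2,"y":0.9,"z":0,"ax":0,"ay":0,"az":0},{"x":-1.2,"y":0.9,"z":0,"ax":0,"ay":0,"az":0}]' |egrep 'tcp|wrist|clock'; done
```

```text
clock: 8.38
tcp_pos: [0.5306, 0.0388, 0.06]
wrist_force: [-0.3, -0.7, 1.6]
clock: 8.62
tcp_pos: [0.5308, 0.0387, 0.0597]
wrist_force: [-3.8, 5.9, 20.5]
clock: 8.88
tcp_pos: [0.5308, 0.0389, 0.0585]
wrist_force: [-5.7, 9.2, 27.2]
```

```bash
python3 -m inch '[{"x":1.2,"y":-0.8,"z":0,"ax":0,"ay":0,"az":0},{"x":1.6,"y":-1.1,"z":0,"ax":0,"ay":0,"az":0}]'
python3 -m inch '[{"x":0,"y":0,"z":0,"ax":0,"ay":0,"az":0},{"x":0,"y":0,"z":0,"ax":0,"ay":0,"az":0},{"x":0,"y":0,"z":0,"ax":0,"ay":0,"az":0},{"x":0,"y":0,"z":0,"ax":0,"ay":0,"az":0},{"x":0,"y":0,"z":0,"ax":0,"ay":0,"az":0}]' 1
python3 -m inch '[{"x":0,"y":-15,"z":0,"ax":0,"ay":0,"az":0},{"x":0,"y":-45,"z":0,"ax":0,"ay":0,"az":0},{"x":0,"y":-85,"z":0,"ax":0,"ay":0,"az":0},{"x":0,"y":-120,"z":0,"ax":0,"ay":0,"az":0},{"x":0,"y":-120,"z":0,"ax":0,"ay":0,"az":0}]'
python3 -c "
from h import *
plan([.53,.07,.24],Rt_(4.6,0))"
```

```text
clock: 9.12
tcp_pos: [0.5307, 0.039, 0.0587]
eef_rot: [-1.56, -0.962, -1.497]
wrist_force: [0.5, -0.5, -2.5]
opening: 0.0612
clock: 9.75
tcp_pos: [0.5306, 0.0389, 0.0587]
eef_rot: [-1.561, -0.962, -1.497]
wrist_force: [-0.5, -0.9, 0.2]
opening: 0.0935
clock: 10.38
tcp_pos: [0.5225, 0.1406, 0.1284]
eef_rot: [-1.558, -0.959, -1.496]
wrist_force: [-0.7, 0.6, 0.2]
opening: 0.0943
t 10.375 tcp [0.5225 0.1406 0.1284] rot [-1.558 -0.959 -1.496] F [-0.7  0.6  0.2] M [ 0.73  0.09 -0.02] op 0.09433437379374542 
q [-1.11  0.72  0.42  1.83  0.49  1.3  -0.91]
[[ 0.043  0.074  0.996]
 [-0.573 -0.815  0.085]
 [ 0.819 -0.574  0.007]]
step 1 / 2 xyz [66.1 -3.   1.1] a [-0.26  0.03 27.47] of | 66 27.5
step 2 / 2 xyz [ 57.2 -33.1   1.1] a [-0.26  0.03 27.47] of | 66 27.5
```

```bash
python3 -m inch '[{"x":18,"y":-1,"z":0,"ax":0,"ay":0,"az":7},{"x":36,"y":-2,"z":0,"ax":0,"ay":0,"az":14},{"x":52,"y":-3,"z":1,"ax":0,"ay":0,"az":21},{"x":66,"y":-3,"z":1,"ax":-0.3,"ay":0,"az":27.5},{"x":66,"y":-3,"z":1,"ax":-0.3,"ay":0,"az":27.5}]'
python3 -m inch '[{"x":15,"y":-8,"z":0,"ax":0,"ay":0,"az":7},{"x":30,"y":-16,"z":0,"ax":0,"ay":0,"az":14},{"x":45,"y":-24,"z":1,"ax":0,"ay":0,"az":21},{"x":57,"y":-33,"z":1,"ax":-0.3,"ay":0,"az":27.5},{"x":57,"y":-33,"z":1,"ax":-0.3,"ay":0,"az":27.5}]'
python3 - <<'E'
from h import *
st(); s,d=snap('wrist','w2.png')
E
```

```text
clock: 11.0
tcp_pos: [0.5262, 0.0992, 0.1851]
eef_rot: [-1.566, -0.479, -1.5]
wrist_force: [0.1, 0.1, -0.7]
opening: 0.094
clock: 11.62
tcp_pos: [0.5296, 0.0647, 0.2393]
eef_rot: [-1.574, -0.002, -1.498]
wrist_force: [0.1, 0.0, -0.6]
opening: 0.0941
t 11.625 tcp [0.5296 0.0647 0.2393] rot [-1.574 -0.002 -1.498] F [ 0.1  0.  -0.6] M [-0.05  0.01  0.01] op 0.09411526424073541 
q [-0.58  0.19  0.38  1.92 -0.08  1.05 -0.09]
[[ 0.073 -0.003  0.997]
 [-0.997 -0.002  0.073]
 [ 0.002 -1.    -0.003]]
```

View pics/w2.png

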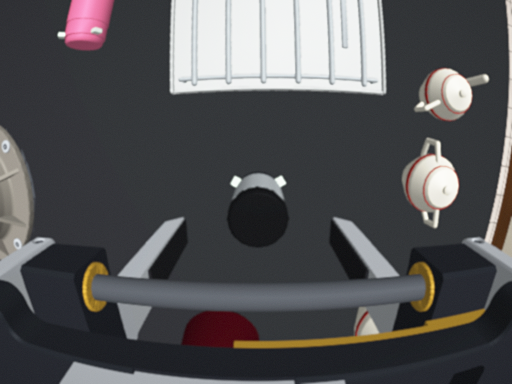

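The wrist view shows the cup standing: lid centred at ~(258,214), lugs at ~(236,182) and (280,182) facing +y. Computing its pose.

Run:
```python
from h import *
s,d=load('w2'); im=d['img'].astype(int)
m=((im.min(2)>190)).astype(np.uint8); m[:165]=0; m[200:]=0; m[:,:222]=0; m[:,295:]=0
n,l,stt,c=cv2.connectedComponentsWithStats(m); 
for i in range(1,n):
    if stt[i,4]>8: print(c[i],stt[i],np.round(onz(d,*c[i],.014,s),4))
print('lid',np.round(onz(d,258,215,.122,s),4), [np.round(onz(d,*p,.122,s)[:2],4) for p in [(228,214),(288,214),(258,246)]])
plan([.530,.039,.24],Rt_(4.2,0))
```

```text
[235.33333333 181.20289855] [231 176  10  11  69] [0.4992 0.0538 0.014 ]
[279.94594595 181.01351351] [275 176  11  11  74] [0.5582 0.0583 0.014 ]
lid [0.5302 0.0444 0.122 ] [array([0.5007, 0.0433]), array([0.5596, 0.0475]), array([0.5326, 0.0112])]
t 11.675 tcp [0.5291 0.0661 0.2385] rot [-1.575 -0.004 -1.496] F [0.4 0.9 0.2] M [-0.01  0.08 -0.03] op 0.09409693802205735 
q [-0.58  0.19  0.38  1.92 -0.08  1.05 -0.09]
[[ 0.075 -0.004  0.997]
 [-0.997 -0.004  0.075]
 [ 0.004 -1.    -0.004]]
step 1 / 1 xyz [27.1 -1.4 -1.2] a [0.24 0.11 0.21] of | 27 0.3
```

```bash
python3 -m inch '[{"x":14,"y":0,"z":-1,"ax":0.2,"ay":0.1,"az":0.2},{"x":27,"y":0,"z":-1,"ax":0.2,"ay":0.1,"az":0.2},{"x":27,"y":0,"z":-1,"ax":0.2,"ay":0.1,"az":0.2}]'
python3 -c "
from h import *
plan([.530,.039,.088],Rt_(4.3,0))"
```

```text
clock: 12.05
tcp_pos: [0.5303, 0.0389, 0.2386]
eef_rot: [-1.571, 0.0, -1.496]
wrist_force: [0.5, 0.3, -0.1]
opening: 0.0941
t 12.05 tcp [0.5303 0.0389 0.2386] rot [-1.571  0.    -1.496] F [ 0.5  0.3 -0.1] M [-0.02  0.01 -0.03] op 0.09414719350452654 
q [-0.54  0.18  0.4   1.93 -0.08  1.05 -0.04]
[[ 0.074 -0.     0.997]
 [-0.997  0.     0.074]
 [-0.    -1.    -0.   ]]
step 1 / 1 xyz [-1.000e-01  1.506e+02 -2.000e-01] a [ 0.03 -0.04 -0.01] of | 151 0.0
```

Before grasping, I take a quick close look at the collar with the empty hand.

```bash
python3 -m inch '[{"x":45,"y":-20,"z":-11,"ax":0,"ay":0,"az":0},{"x":95,"y":-40,"z":-22,"ax":0,"ay":0,"az":0},{"x":145,"y":-60,"z":-35,"ax":0,"ay":0,"az":0},{"x":185,"y":-60,"z":-45,"ax":0,"ay":0,"az":0},{"x":205,"y":-60,"z":-55,"ax":0,"ay":0,"az":0}]'
python3 -m inch '[{"x":0,"y":0,"z":0,"ax":0,"ay":0,"az":0},{"x":0,"y":0,"z":0,"ax":0,"ay":0,"az":0}]'
python3 - <<'E'
from h import *
st(); s,d=snap('wrist','w3.png')
im=cv2.imread('pics/w3.png'); cv2.imwrite('pics/w3c.png',cv2.resize(im[110:280,160:360],None,fx=3.5,fy=3.5,interpolation=cv2.INTER_CUBIC))
E
```

```text
clock: 12.68
tcp_pos: [0.4906, -0.1706, 0.2989]
eef_rot: [-1.57, 0.001, -1.497]
wrist_force: [-0.4, 0.5, 0.2]
opening: 0.0941
clock: 12.92
tcp_pos: [0.4914, -0.1677, 0.2986]
eef_rot: [-1.571, 0.001, -1.494]
wrist_force: [0.0, -0.6, -0.3]
opening: 0.0941
t 12.925 tcp [ 0.4914 -0.1677  0.2986] rot [-1.571e+00  1.000e-03 -1.494e+00] F [ 0.  -0.6 -0.3] M [-0.08  0.04 -0.01] op 0.09412014808424428 
q [-0.3   0.1   0.56  1.88 -0.06  1.17  0.35]
[[ 0.077 -0.     0.997]
 [-0.997  0.001  0.077]
 [-0.001 -1.     0.   ]]
```

View pics/w3c.png

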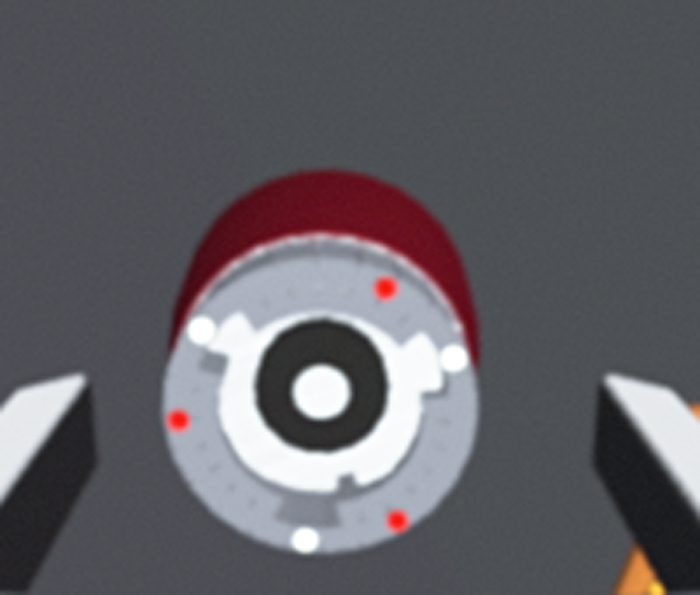

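The collar is fully in view: white dots at crop (201,330), (454,358), (305,540) and red dots at (385,288), (178,420), (397,520).

Run:
```python
from h import *
s,d=load('w3'); f=lambda x,y:(160+(x+.5)/3.5-.5,110+(y+.5)/3.5-.5)
im=d['img'].astype(int); W=[];Q=[]
for x,y in [(201,330),(454,358),(305,540)]: 
    u,v=f(x,y); W.append(onz(d,u,v,.142,s)[:2])
m=((im[...,0]>180)&(im[...,1]<120)&(im[...,2]<120)).astype(np.uint8); m[:, :190]=0;m[:,320:]=0
n,l,stt,c=cv2.connectedComponentsWithStats(m)
for i in range(1,n):
    if stt[i,4]>8: Q.append(onz(d,*c[i],.142,s)[:2]); print(c[i],[round((a-b)*3.5) for a,b in zip(c[i],(160,110))],stt[i,4])
W=np.array(W);Q=np.array(Q); c=np.r_[W,Q].mean(0); print('c',W.mean(0),Q.mean(0),c)
for P in (W,Q): print(np.round([[np.degrees(np.arctan2(*(q-c)[::-1])),1000*np.linalg.norm(q-c)] for q in P],1).tolist())
u,v=f(322,391); print('seat',onz(d,u,v,.122,s))
plan([.530,.039,.24],Rt_(4.3,0))
```

```text
[269.7037037  191.77777778] [384, 286] 27
[210.30769231 229.5       ] [176, 418] 26
[273.04 258.4 ] [396, 519] 25
c [ 0.4866851  -0.21590985] [ 0.48659057 -0.21591012] [ 0.48663784 -0.21590999]
[[147.8, 46.9], [27.6, 47.0], [-92.3, 46.8]]
[[67.8, 46.7], [-172.4, 46.9], [-52.3, 46.9]]
seat [ 0.48698975 -0.2153412   0.122     ]
t 12.975 tcp [ 0.4915 -0.1675  0.2986] rot [-1.571e+00  1.000e-03 -1.494e+00] F [ 0.7 -0.3  0. ] M [-0.01  0.08  0.03] op 0.0940879494944986 
q [-0.3   0.1   0.56  1.88 -0.06  1.17  0.35]
[[ 0.077 -0.     0.997]
 [-0.997  0.001  0.077]
 [-0.001 -1.    -0.   ]]
step 1 / 1 xyz [-202.8   58.8   54.3] a [ 0.    0.12 -0.07] of | 218 0.1
```

```bash
python3 -m inch '[{"x":-50,"y":10,"z":14,"ax":0,"ay":0,"az":0},{"x":-105,"y":20,"z":28,"ax":0,"ay":0,"az":0},{"x":-160,"y":35,"z":42,"ax":0,"ay":0,"az":0},{"x":-203,"y":55,"z":54,"ax":0,"ay":0.1,"az":0},{"x":-203,"y":59,"z":54,"ax":0,"ay":0.1,"az":0}]'
python3 -m inch '[{"x":0,"y":0,"z":0,"ax":0,"ay":0,"az":0}]'
python3 -c "
from h import *
plan([.530,.039,.088],Rt_(4.3,0))"
```

```text
clock: 13.6
tcp_pos: [0.5292, 0.0425, 0.2383]
eef_rot: [-1.573, 0.001, -1.49]
wrist_force: [-0.1, -0.5, -0.3]
opening: 0.0938
clock: 13.72
tcp_pos: [0.5294, 0.038, 0.2396]
eef_rot: [-1.571, 0.001, -1.496]
wrist_force: [0.5, -0.8, -0.7]
opening: 0.0939
t 13.725 tcp [0.5294 0.038  0.2396] rot [-1.571e+00  1.000e-03 -1.496e+00] F [ 0.5 -0.8 -0.7] M [-0.07  0.04 -0.  ] op 0.0939026029996953 
q [-0.54  0.18  0.39  1.93 -0.08  1.05 -0.04]
[[ 0.075 -0.001  0.997]
 [-0.997  0.     0.075]
 [-0.001 -1.    -0.001]]
step 1 / 1 xyz [ -0.9 151.6   0.8] a [ 0.03 -0.02 -0.03] of | 152 0.0
```

```bash
python3 -m inch '[{"x":-1,"y":45,"z":1,"ax":0,"ay":0,"az":0},{"x":-1,"y":90,"z":1,"ax":0,"ay":0,"az":0},{"x":-1,"y":130,"z":1,"ax":0,"ay":0,"az":0},{"x":-1,"y":151,"z":1,"ax":0,"ay":0,"az":0},{"x":-1,"y":151,"z":1,"ax":0,"ay":0,"az":0}]'
python3 -m inch '[{"x":0,"y":0,"z":0,"ax":0,"ay":0,"az":0},{"x":0,"y":0,"z":0,"ax":0,"ay":0,"az":0},{"x":0,"y":0,"z":0,"ax":0,"ay":0,"az":0},{"x":0,"y":0,"z":0,"ax":0,"ay":0,"az":0},{"x":0,"y":0,"z":0,"ax":0,"ay":0,"az":0}]' -1
python3 -m inch '[{"x":0,"y":-30,"z":0,"ax":0,"ay":0,"az":0},{"x":0,"y":-80,"z":0,"ax":0,"ay":0,"az":0},{"x":0,"y":-130,"z":0,"ax":0,"ay":0,"az":0},{"x":0,"y":-170,"z":0,"ax":0,"ay":0,"az":0},{"x":0,"y":-170,"z":0,"ax":0,"ay":0,"az":0}]'
python3 - <<'E'
from h import *
plan([.487,-.216,.26],Rt_(-2.3,0),n=2)
E
```

```text
clock: 14.35
tcp_pos: [0.53, 0.0379, 0.0884]
eef_rot: [-1.572, 0.0, -1.498]
wrist_force: [-0.7, -0.5, -0.8]
opening: 0.0936
clock: 14.98
tcp_pos: [0.5308, 0.0392, 0.0894]
eef_rot: [-1.57, 0.001, -1.497]
wrist_force: [-1.9, -0.6, 7.2]
opening: 0.0618
clock: 15.6
tcp_pos: [0.5316, 0.039, 0.2616]
eef_rot: [-1.566, 0.002, -1.497]
wrist_force: [-0.5, 0.3, -3.3]
opening: 0.0619
t 15.6 tcp [0.5316 0.039  0.2616] rot [-1.566  0.002 -1.497] F [-0.5  0.3 -3.3] M [-0.06  0.06  0.08] op 0.061867188184504845 
q [-0.56  0.16  0.41  1.9  -0.07  1.09 -0.04]
[[ 0.074  0.005  0.997]
 [-0.997  0.003  0.074]
 [-0.002 -1.     0.005]]
step 1 / 2 xyz [125.5   0.4 -31.7] a [-0.13  3.26 -0.08] of | 129 3.3
step 2 / 2 xyz [127.1   0.6 -24.5] a [-0.13  3.26 -0.08] of | 129 3.3
```

```bash
python3 - <<'E'
from h import *
s,d=snap('wrist','w4.png'); im=d['img'].astype(int); Rc=R.from_euler('xyz',s['eef_rot']).as_matrix(); p=np.array(s['tcp_pos'])
m=((im.min(2)>190)).astype(np.uint8); m[:100]=0; m[230:]=0; m[:,:200]=0; m[:,320:]=0
n,l,stt,c=cv2.connectedComponentsWithStats(m); L=[]
for i in range(1,n):
    if stt[i,4]>8: q=onz(d,*c[i],s['tcp_pos'][2]-.0894+.014,s); t=Rc.T@(q-p)*1000; L.append(t); print(c[i],stt[i],np.round(q,4),'tool',np.round(t,1))
E
python3 -c "
import cv2;im=cv2.imread('pics/w4.png');cv2.imwrite('pics/w4c.png',cv2.resize(im[90:290,180:340],None,fx=3,fy=3,interpolation=2))"
```

```text
[293.61271676 187.32369942] [285 179  17  17 173] [0.5593 0.0585 0.1862] tool [-17.2  75.6  28.7]
[221.24705882 187.70588235] [214 180  16  17 170] [0.5003 0.054  0.1862] tool [-17.1  75.3 -30.5]
```

View pics/w4c.png

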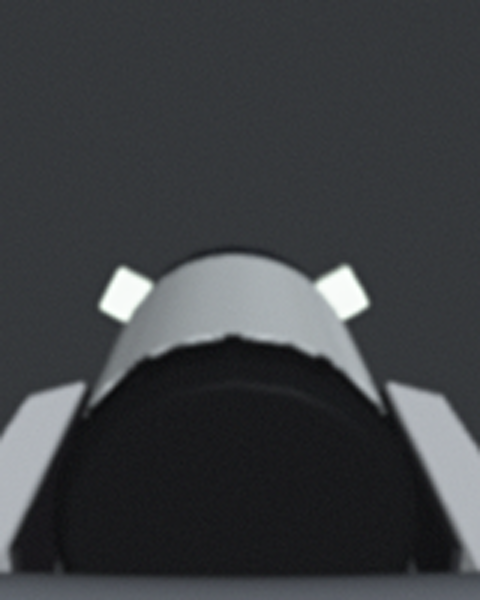

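Crop: both lugs symmetric at (126,295) and (342,293) and the cup is centred in the hand, so lug angle = jaw angle + 30°. Moving over the grinder.

```bash
python3 -m inch '[{"x":40,"y":0,"z":-10,"ax":-0.1,"ay":1,"az":0},{"x":80,"y":0,"z":-20,"ax":-0.1,"ay":2,"az":0},{"x":125,"y":0,"z":-31,"ax":-0.1,"ay":3.3,"az":-0.1},{"x":125,"y":0,"z":-31,"ax":-0.1,"ay":3.3,"az":-0.1}]'
python3 -m inch '[{"x":40,"y":0,"z":-8,"ax":-0.1,"ay":1,"az":0},{"x":80,"y":0,"z":-16,"ax":-0.1,"ay":2,"az":0},{"x":115,"y":0,"z":-22,"ax":-0.1,"ay":3.3,"az":-0.1},{"x":127,"y":0,"z":-24,"ax":-0.1,"ay":3.3,"az":-0.1},{"x":127,"y":0,"z":-24,"ax":-0.1,"ay":3.3,"az":-0.1}]'
python3 - <<'E'
from h import *
plan([.4875,-.216,.235],Rt_(-2.35,0))
E
```

```text
clock: 16.15
tcp_pos: [0.5072, -0.0914, 0.2574]
eef_rot: [-1.575, -0.002, -1.56]
wrist_force: [0.8, 1.1, -3.7]
opening: 0.0615
clock: 16.77
tcp_pos: [0.4866, -0.2152, 0.258]
eef_rot: [-1.575, -0.003, -1.613]
wrist_force: [0.0, 0.5, -2.8]
opening: 0.0617
t 16.775 tcp [ 0.4866 -0.2152  0.258 ] rot [-1.575 -0.003 -1.613] F [ 0.   0.5 -2.8] M [-0.06  0.08  0.02] op 0.06167682666281842 
q [-0.23  0.18  0.6   1.91 -0.11  1.09  0.37]
[[-0.042 -0.005  0.999]
 [-0.999 -0.002 -0.042]
 [ 0.003 -1.    -0.005]]
step 1 / 1 xyz [ 0.8 23.   1.1] a [ 0.27 -0.04  0.14] of | 23 0.3
```

```bash
python3 -m inch '[{"x":0.8,"y":12,"z":1.1,"ax":0.3,"ay":0,"az":0.1},{"x":0.8,"y":22,"z":1.1,"ax":0.3,"ay":0,"az":0.1},{"x":0.8,"y":23,"z":1.1,"ax":0.3,"ay":0,"az":0.1},{"x":0.8,"y":23,"z":1.1,"ax":0.3,"ay":0,"az":0.1}]'
python3 - <<'E'
from h import *
plan([.4875,-.216,.222],Rt_(-2.35,0))
E
```

```text
clock: 17.27
tcp_pos: [0.4879, -0.2161, 0.2358]
eef_rot: [-1.569, -0.001, -1.612]
wrist_force: [0.0, -0.8, -3.7]
opening: 0.0614
t 17.275 tcp [ 0.4879 -0.2161  0.2358] rot [-1.569e+00 -1.000e-03 -1.612e+00] F [ 0.  -0.8 -3.7] M [-0.04  0.1  -0.04] op 0.061439136047135585 
q [-0.22  0.2   0.6   1.94 -0.13  1.04  0.39]
[[-0.041  0.002  0.999]
 [-0.999 -0.001 -0.041]
 [ 0.001 -1.     0.002]]
step 1 / 1 xyz [-0.1 13.8 -0.4] a [-0.11 -0.01  0.05] of | 14 0.1
```

```bash
python3 -m inch '[{"x":0,"y":5,"z":-0.2,"ax":-0.1,"ay":0,"az":0},{"x":0,"y":11,"z":-0.2,"ax":-0.1,"ay":0,"az":0},{"x":0,"y":11,"z":-0.2,"ax":-0.1,"ay":0,"az":0}]' | egrep 'tcp|wrist'
for i in 1 2 3 ; do python3 -m inch '[{"x":0,"y":1.5,"z":0,"ax":0,"ay":0,"az":0},{"x":0,"y":3,"z":0,"ax":0,"ay":0,"az":0}]'| egrep 'tcp|wrist|clock' ; done
```

```text
tcp_pos: [0.4874, -0.2163, 0.2244]
wrist_force: [-0.9, -0.3, -2.7]
clock: 17.9
tcp_pos: [0.4877, -0.2164, 0.2219]
wrist_force: [-0.8, 0.1, -2.7]
clock: 18.15
tcp_pos: [0.4877, -0.2164, 0.2188]
wrist_force: [-0.3, 0.7, -2.7]
clock: 18.4
tcp_pos: [0.4877, -0.2164, 0.2158]
wrist_force: [-0.0, -1.2, -2.8]
```

Past the ledge height with no contact force, so the lugs are in the openings. On to the seat, then press.

```bash
for i in 1 2 3 4; do python3 -m inch '[{"x":0,"y":1.2,"z":0,"ax":0,"ay":0,"az":0},{"x":0,"y":2.4,"z":0,"ax":0,"ay":0,"az":0}]'| egrep 'tcp|wrist|clock' ; done
```

```text
clock: 18.65
tcp_pos: [0.4877, -0.2164, 0.2135]
wrist_force: [0.2, -0.3, -3.7]
clock: 18.9
tcp_pos: [0.4877, -0.2164, 0.2112]
wrist_force: [-2.5, -0.4, 3.6]
clock: 19.15
tcp_pos: [0.4877, -0.2165, 0.2089]
wrist_force: [-2.6, 0.4, 5.3]
clock: 19.4
tcp_pos: [0.4877, -0.2165, 0.2066]
wrist_force: [-4.4, 1.0, 9.3]
```

```bash
python3 -m inch '[{"x":0,"y":1.2,"z":0,"ax":0,"ay":4,"az":0},{"x":0,"y":1.2,"z":0,"ax":0,"ay":10,"az":0},{"x":0,"y":1.2,"z":0,"ax":0,"ay":16,"az":0},{"x":0,"y":1.2,"z":0,"ax":0,"ay":20,"az":0},{"x":0,"y":1.2,"z":0,"ax":0,"ay":20,"az":0}]'
python3 -c "
from h import *
plan([.4875,-.216,.2055],Rt_(-2.35-80,0))"
```

```text
clock: 20.02
tcp_pos: [0.4886, -0.2167, 0.2059]
eef_rot: [-1.568, -0.0, -1.962]
wrist_force: [-0.0, -0.9, 8.8]
opening: 0.0615
t 20.025 tcp [ 0.4886 -0.2167  0.2059] rot [-1.568 -0.    -1.962] F [-0.  -0.9  8.8] M [-0.09  0.14 -0.03] op 0.06151589854951256 
q [-0.26  0.25  0.65  1.97 -0.18  0.98  0.09]
[[-0.382  0.002  0.924]
 [-0.924 -0.001 -0.382]
 [ 0.    -1.     0.003]]
step 1 / 2 xyz [-0.1  0.2 -0.6] a [-0.08 29.95 -0.03] of | 1 30.0
step 2 / 2 xyz [ 0.2  0.2 -0.6] a [-0.08 29.95 -0.03] of | 1 30.0
```

```bash
python3 -m inch '[{"x":0,"y":0.2,"z":-0.5,"ax":0,"ay":8,"az":0},{"x":0,"y":0.2,"z":-0.5,"ax":0,"ay":16,"az":0},{"x":0,"y":0.2,"z":-0.5,"ax":0,"ay":24,"az":0},{"x":0,"y":0.2,"z":-0.5,"ax":0,"ay":30,"az":0},{"x":0,"y":0.2,"z":-0.5,"ax":0,"ay":30,"az":0}]'
python3 -m inch '[{"x":0,"y":0.2,"z":0,"ax":0,"ay":6,"az":0},{"x":0,"y":0.2,"z":0,"ax":0,"ay":12,"az":0},{"x":0,"y":0.2,"z":0,"ax":0,"ay":18,"az":0},{"x":0,"y":0.2,"z":0,"ax":0,"ay":22,"az":0},{"x":0,"y":0.2,"z":0,"ax":0,"ay":22,"az":0}]'
python3 -c "
from h import *
plan([.4875,-.216,.2055],Rt_(-2.35-80,0))"
```

```text
clock: 20.65
tcp_pos: [0.4881, -0.2165, 0.2056]
eef_rot: [-1.568, 0.001, -2.487]
wrist_force: [0.3, -0.6, 9.8]
opening: 0.0616
clock: 21.28
tcp_pos: [0.4881, -0.2166, 0.2055]
eef_rot: [-1.569, 0.002, -2.87]
wrist_force: [-0.5, -0.5, 9.5]
opening: 0.0619
t 21.275 tcp [ 0.4881 -0.2166  0.2055] rot [-1.569e+00  2.000e-03 -2.870e+00] F [-0.5 -0.5  9.5] M [-0.25  0.15 -0.08] op 0.06191611587345565 
q [-0.4   0.28  0.84  1.98 -0.25  0.98 -0.74]
[[-0.963  0.002  0.268]
 [-0.268 -0.002 -0.963]
 [-0.002 -1.     0.002]]
step 1 / 1 xyz [ 0.5 -0.  -0.7] a [-0.11  7.91 -0.11] of | 1 7.9
```

Now gentle small steps to the stop, watching Mz.

```bash
P='from h import *
s=env.state();print(s["clock"],np.round(s["tcp_pos"],4),round(np.degrees(s["eef_rot"][2])+90,2),np.round(s["wrist_force"],1),np.round(s["moment"],2))'
python3 -m inch '[{"x":0,"y":0,"z":0,"ax":0,"ay":2,"az":0},{"x":0,"y":0,"z":0,"ax":0,"ay":4,"az":0},{"x":0,"y":0,"z":0,"ax":0,"ay":4,"az":0}]' >/dev/null; python3 -c "$P"
python3 -m inch '[{"x":0,"y":0,"z":0,"ax":0,"ay":1,"az":0},{"x":0,"y":0,"z":0,"ax":0,"ay":2,"az":0},{"x":0,"y":0,"z":0,"ax":0,"ay":2,"az":0}]'>/dev/null; python3 -c "$P"
```

```text
21.65 [ 0.4881 -0.2166  0.2054] -78.4 [ 0.3 -0.8  9.7] [-0.15  0.21 -0.08]
22.025 [ 0.4881 -0.2166  0.2055] -80.38 [-1.1 -0.8  8.9] [-0.19  0.19  0.07]
```

```bash
P='from h import *
s=env.state();print(s["clock"],np.round(s["tcp_pos"],4),round(np.degrees(s["eef_rot"][2])+90,2),np.round(s["wrist_force"],1),np.round(s["moment"],2))'
python3 -m inch '[{"x":0,"y":0,"z":0,"ax":0,"ay":1,"az":0},{"x":0,"y":0,"z":0,"ax":0,"ay":1,"az":0}]' >/dev/null; python3 -c "$P"
python3 -m inch '[{"x":0,"y":0,"z":0,"ax":0,"ay":0.7,"az":0},{"x":0,"y":0,"z":0,"ax":0,"ay":0.7,"az":0}]'>/dev/null; python3 -c "$P"
```

```text
22.275 [ 0.4881 -0.2166  0.2055] -81.39 [0.6 0.1 9.6] [-0.17  0.22 -0.  ]
22.525 [ 0.4881 -0.2166  0.2055] -82.08 [-0.1 -0.   9.4] [-0.19  0.22  0.05]
```

```bash
P='from h import *
s=env.state();print(s["clock"],np.round(s["tcp_pos"],4),round(np.degrees(s["eef_rot"][2])+90,2),np.round(s["wrist_force"],1),np.round(s["moment"],2))'
python3 -m inch '[{"x":0,"y":0,"z":0,"ax":0,"ay":0.7,"az":0},{"x":0,"y":0,"z":0,"ax":0,"ay":0.7,"az":0}]' >/dev/null; python3 -c "$P"
python3 -m inch '[{"x":0,"y":0,"z":0,"ax":0,"ay":0.7,"az":0},{"x":0,"y":0,"z":0,"ax":0,"ay":0.7,"az":0}]'>/dev/null; python3 -c "$P"
```

```text
22.775 [ 0.4881 -0.2166  0.2055] -82.78 [-0.8 -0.2  9.3] [-0.16  0.12  0.06]
23.025 [ 0.4881 -0.2166  0.2055] -83.48 [ 0.4 -1.1  9.8] [-0.16  0.16  0.06]
```

```bash
P='from h import *
s=env.state();print(s["clock"],np.round(s["tcp_pos"],4),round(np.degrees(s["eef_rot"][2])+90,2),np.round(s["wrist_force"],1),np.round(s["moment"],2))'
python3 -m inch '[{"x":0,"y":0,"z":0,"ax":0,"ay":0.7,"az":0},{"x":0,"y":0,"z":0,"ax":0,"ay":0.7,"az":0}]' >/dev/null; python3 -c "$P"
python3 -m inch '[{"x":0,"y":0,"z":0,"ax":0,"ay":0.7,"az":0},{"x":0,"y":0,"z":0,"ax":0,"ay":0.7,"az":0}]'>/dev/null; python3 -c "$P"
```

```text
23.275 [ 0.4881 -0.2166  0.2055] -84.18 [ 0.5 -0.1 10.2] [-0.14  0.17  0.04]
23.525 [ 0.4881 -0.2166  0.2055] -84.88 [ 0.  -0.4  9.8] [-0.15  0.22  0.07]
```

Past nominal without a stop felt. I'll ease up to see whether the lugs rise into the pockets.

```bash
P='from h import *
s=env.state();print(s["clock"],np.round(s["tcp_pos"],4),round(np.degrees(s["eef_rot"][2])+90,2),np.round(s["wrist_force"],1),np.round(s["moment"],2))'
for i in 1 2 3; do python3 -m inch '[{"x":0,"y":-1,"z":0,"ax":0,"ay":0,"az":0},{"x":0,"y":-1,"z":0,"ax":0,"ay":0,"az":0}]' >/dev/null; python3 -c "$P"; done
```

```text
23.775 [ 0.4881 -0.2166  0.2065] -84.87 [ 0.4 -0.6  8. ] [-0.25  0.11 -0.  ]
24.025 [ 0.4881 -0.2166  0.2074] -84.87 [0.6 0.  7.7] [-0.24  0.15  0.03]
24.275 [ 0.4881 -0.2166  0.2084] -84.87 [ 0.4 -1.4  6.1] [-0.29  0.03  0.05]
```

```bash
P='from h import *
s=env.state();print(s["clock"],np.round(s["tcp_pos"],4),round(np.degrees(s["eef_rot"][2])+90,2),np.round(s["wrist_force"],1),np.round(s["moment"],2))'
for i in 1 2; do python3 -m inch '[{"x":0,"y":-0.8,"z":0,"ax":0,"ay":0,"az":0},{"x":0,"y":-0.8,"z":0,"ax":0,"ay":0,"az":0}]' >/dev/null; python3 -c "$P"; done
```

```text
24.525 [ 0.4881 -0.2166  0.2091] -84.87 [ 1.1 -0.1  5.8] [-0.25 -0.1   0.08]
24.775 [ 0.488  -0.2166  0.2099] -84.87 [ 0.4 -1.4  5. ] [-0.34 -0.16  0.02]
```

```bash
P='from h import *
s=env.state();print(s["clock"],np.round(s["tcp_pos"],4),round(np.degrees(s["eef_rot"][2])+90,2),np.round(s["wrist_force"],1),np.round(s["moment"],2))'
for i in 1 2; do python3 -m inch '[{"x":0,"y":-0.5,"z":0,"ax":0,"ay":0,"az":0},{"x":0,"y":-0.5,"z":0,"ax":0,"ay":0,"az":0}]' >/dev/null; python3 -c "$P"; done
python3 - <<'E'
from h import *
s,d=snap('scene','s2.png');im=cv2.imread('pics/s2.png'); cv2.imwrite('pics/s2c.png',cv2.resize(im[80:230,160:310],(600,600),interpolation=2))
E
```

```text
25.025 [ 0.4879 -0.2166  0.2102] -84.87 [ 4.1 -3.2  3.8] [-0.86 -0.82  0.04]
25.275 [ 0.4874 -0.2162  0.2104] -84.87 [ 2.6 -2.1  4.4] [-0.69 -0.79 -0.05]
```

```bash
python3 -m inch '[{"x":0,"y":0.6,"z":0,"ax":0,"ay":0,"az":0},{"x":0,"y":0.6,"z":0,"ax":0,"ay":0,"az":0}]' | egrep 'tcp|wrist'
python3 -m inch '[{"x":0,"y":0.6,"z":0,"ax":0,"ay":-1,"az":0},{"x":0,"y":0.6,"z":0,"ax":0,"ay":-2,"az":0}]' >/dev/null
python3 -c 'from h import *
st()'
```

```text
tcp_pos: [0.4873, -0.2162, 0.2098]
wrist_force: [2.7, -1.6, 6.2]
t 25.825 tcp [ 0.4869 -0.216   0.209 ] rot [-1.57  -0.    -3.017] F [1.3 0.  6.1] M [-0.27 -0.19 -0.05] op 0.06203057618210802 
q [-0.43  0.28  0.88  1.98 -0.26  1.   -0.88]
[[-0.992 -0.     0.124]
 [-0.124 -0.    -0.992]
 [ 0.    -1.     0.   ]]
```

Two degrees of play with no resistance, which fits pocket clearance. Releasing, then backing off to look.

```bash
python3 -m inch '[{"x":0,"y":-0.8,"z":0,"ax":0,"ay":0,"az":0},{"x":0,"y":-0.8,"z":0,"ax":0,"ay":0,"az":0}]' | egrep 'tcp|wrist'
python3 -m inch '[{"x":0,"y":0,"z":0,"ax":0,"ay":0,"az":0},{"x":0,"y":0,"z":0,"ax":0,"ay":0,"az":0},{"x":0,"y":0,"z":0,"ax":0,"ay":0,"az":0},{"x":0,"y":0,"z":0,"ax":0,"ay":0,"az":0},{"x":0,"y":0,"z":0,"ax":0,"ay":0,"az":0}]' 1 | egrep 'wrist|open'
python3 -m inch '[{"x":0,"y":-30,"z":0,"ax":0,"ay":0,"az":0},{"x":0,"y":-80,"z":0,"ax":0,"ay":0,"az":0},{"x":-20,"y":-120,"z":0,"ax":0,"ay":0,"az":0},{"x":-30,"y":-140,"z":0,"ax":0,"ay":0,"az":0},{"x":-30,"y":-140,"z":0,"ax":0,"ay":0,"az":0}]'
python3 - <<'E'
from h import *
s,d=snap('wrist','w5.png');s2,d2=snap('top','t5.png');s3,d3=snap('scene','s5.png')
a=cv2.imread('pics/w5.png');b=cv2.imread('pics/t5.png');c=cv2.imread('pics/s5.png')
r=lambda i:cv2.resize(i,(400,300),interpolation=2)
cv2.imwrite('pics/m5.png',np.vstack([np.hstack([r(a),r(a[100:280,140:380])]),np.hstack([r(b[158:248,260:380]),r(c[110:230,150:310])])]))
E
```

```text
tcp_pos: [0.4869, -0.216, 0.2098]
wrist_force: [2.1, -1.1, 5.7]
wrist_force: [-0.3, -0.5, -0.3]
opening: 0.0937
clock: 27.32
tcp_pos: [0.5178, -0.2124, 0.3508]
eef_rot: [-1.569, 0.002, -3.017]
wrist_force: [-1.0, 0.3, -0.3]
opening: 0.0939
```

View pics/m5.png

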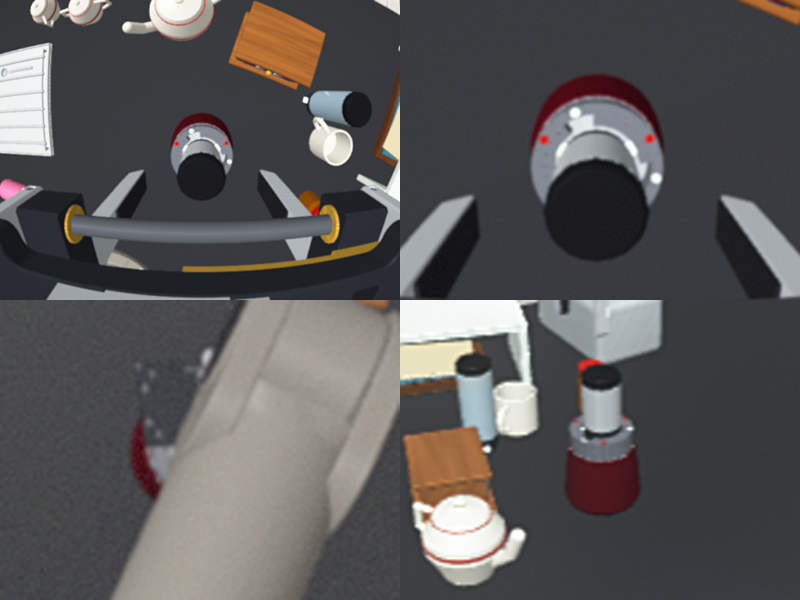

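The picture shows the cup upright in the collar, with no lug in the white-dot openings and the gripper clear above. While I eased up, the spring kept pushing the cup past the ledge's limit to about 121 mm, which only happens in the lock pockets. Handing in.

```bash
python3 -c "
from h import *
print(order.hand_in(), env.state()['clock'])"
```

```text
the job is handed in; nothing more can be done
the job is handed in; nothing more can be done
```

The cup is on the grinder and, on force and height evidence, locked. I did not prove the lock by trying to turn the cup back out or lift it. I handed in at about 27.5 s of robot time.

**What I did:** I took the cup from the rack and stood it upright on the clear worktop at about (0.53, 0.04). I let go, took it afresh from above, and lowered it with the lugs in the openings. I pressed it about 6 mm into the seat (net force about 9–10 N), turned it about 82° clockwise, eased up, backed off 2° and let go. The net turn was about 80°.

**Checks that passed:**
- **Lugs in the openings:** the cup passed the ledge height with no extra force.
- **Turning:** Mz stayed under 0.1 N m throughout.
- **Lock height:** on easing up, the spring kept carrying the cup past the ledge's limit (118 mm) until contact at about 121 mm, the stated lock height.
- **Last picture:** the cup is upright in the collar, no lug shows in the white-dot openings, and the gripper is clear above it.

**Checks that disagreed or are missing:**
- **Hard stop:** I never felt it, even about 2.5° past the nominal 80°.
- **Turning back:** the cup turned back 2° without resistance, which I took as play in the pocket.
- **Easing up:** pulling slightly against the pocket roof raised side moments to about 0.9 N m, so I backed off before releasing.
- **Other objects:** I did not measure them afterwards. They looked undisturbed where visible, and the forces showed no unexpected contact.

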